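# Hold the intercom key switch turned

## Task

Release the intercom console for an all-call: draw the yellow-headed locking pin out of its bore beside the key switch and park it standing in the aluminium side notch on the console, let go of it, then take the red key from the key stand, push it fully home in the key switch (its pins are sticky, so it may need a firm push and a little wiggling) and turn it a quarter turn clockwise. The switch springs back, so finish while still gripping the key and holding it turned; leave the blue key and the other things on the table where they are.

Things in the scene. Friction and masses are not known exactly. Their poses are not given: they have to be found in the camera images.
- console: Fixed cream intercom console with dark wooden cheeks, 190 x 254 x 76 mm (x, y, z), flat top 70 mm above the table. Origin: centre of its underside; z up, x away from its front panel. On its top, in its own x, y: key switch axis at (0, 20) mm, locking-pin bore at (0, 68) mm, park notch at (0, -80) mm.
- pin: Loose locking pin, 60 g: steel stem 8 mm diameter, 30 mm long with chamfered foot, below a yellow cylindrical head 20 mm diameter, 34 mm tall. Origin: centre of the stem's foot; z up along the stem, head from z = 30 to 64 mm. It starts standing in its bore, foot 18 mm below the console top; the switch cannot turn while it is there.
- park_notch (a point): Top middle of the park notch: an aluminium U block 34 mm high on the console, slot 12 mm wide in the console's y, open at the top and to the console's front (-x), closed 6 mm behind this point, 16 mm long in front of it; 104 mm above the table, console's axes. A parked pin stands with its stem in the slot, head resting on the block, foot 30 mm below this point.
- plug_mouth (a point): Centre of the keyway's mouth, on the key switch's turning axis, 80 mm above the table (10 mm above the console top). Axes turn with the switch: z up, x along the keyway. Keyway 16 x 7 mm (x, y), deeper than the blade, flared 4 mm each side in y. Two sticky sprung tumblers at its ends, 9 and 15 mm down, take some 10 to 20 N to pass, less if rocked. The key fits either way round.
- plug (a joint): Key switch angle: 0 at rest, grows clockwise seen from above, stop at 1.57 rad. A spring (0.02 N m at rest, 0.065 at the stop) turns it back when let go. The key has about 0.15 rad of play in it. Its red fork reaches 58 mm from the axis, pointing to the console's +y at rest and to +x when turned.
- key_stand: Fixed black key stand, 130 x 56 x 30 mm (x, y, z), with two slots in its top at x = -32 and +32 mm whose long sides lie along its x; each holds an upright key. Origin: centre of its underside.
- key: Loose key with red bow, 40 g, upright in one slot of the stand. Origin: blade tip; z up; x along the width. Steel blade 14 (x) x 5 (y) mm, 26 mm long, last 7 mm tapering to a point in x; from z = 26 to 60 mm the bow, a plate 28 (x) x 8 (y) mm. The bow's underside rests on the stand, tip 4 mm above the table; fully home it rests on the mouth, tip 26 mm below it.
- spare_key: Loose key with a blue bow, same shape, standing in the other slot of the key stand, its middle 64 mm from the red key's; to be left alone.
- bottle_a: Clear water bottle, 64 mm diameter, 205 mm tall, to be left alone. Origin: centre of its underside.
- bottle_b: A second water bottle of the same size, to be left alone. Origin: centre of its underside.
- tape_roll: Green roll of tape lying flat, 90 mm diameter, 24 mm high, to be left alone. Origin: centre of its underside.
- radio: Black handheld radio lying flat, 110 x 55 x 34 mm with a stub aerial, to be left alone. Origin: centre of its underside.
- cup: Paper cup, 76 mm diameter, 90 mm tall, to be left alone. Origin: centre of its underside.
- bore (a point): Mouth of the locking pin's bore in the console top (70 mm above the table): 11 mm diameter, 18 mm deep. The pin stands in it between the prongs of the red fork (fork tops 9 mm above the console top, underside of the pin's head 12 mm above it). Axes as the console's.

How it is judged:
By the outcome, as a careful person would: the job done as asked, in the order asked, and still so for the second after the job is handed in, while the arm keeps its last pose, push and grip.
It also fails if it takes over 66 s, if anything falls off the work surface, if the arm or the gripper's body presses on something with over 40 N, if the wrist force passes 120 N, or if a joint passes its speed limit or range.

## Robot

A 7-joint arm with a two-finger parallel gripper is mounted at the origin on the work surface. World frame = base frame: x ahead of the robot, y to its left, z up, the work surface at z = 0. Lengths are in m, angles in rad, forces in N, time in s.
With the tool pointing down it reaches from about 0.425 to 1.025 m from the base axis. Payload 9.4 kg.
Tool frame: the origin (TCP) lies between the finger pads; the fingertips stand 19 mm ahead of it and the grasp point (between the pads) is the TCP; z points along the fingers, y is the direction in which the jaws open and shut (so a half turn about z gives the same grasp; the last joint's range is limited). The gripper opens to 93 mm and grips with 3 to 60 N. Pads are 15 mm wide; open, the fingers measure 128 mm over their backs; the gripper's body (75 mm by 188 mm) begins 65 mm behind the grasp point.
Start: joints at [-1.208, 0.599, -0.003, 1.599, 0.002, 0.943, -0.08], TCP at [0.309, 0.656, 0.238] pointing down, gripper open.
Joint ranges: [-2.57, 2.57], [-0.35, 1.97], [-1.29, 1.29], [0.11, 2.56], [-1.05, 4.19], [0.11, 1.86], [-2.63, 2.63]. Speed limits (rad/s): [2.22, 2.22, 3.01, 3.01, 3.14, 3.14, 3.14].

## Interface

Orientations are given as a rotation vector (axis times angle).
In Python, from workcell import state, get_image, job_done gives the robot as it stands. The module is installed in compiled form; this text tells all that it offers.
- The arm moves only by the tool move_arm, never from a script. Its argument "plan" is a list of rows, each an object of numbers: "fingers": the closure, from 0 (fully open) to 1 (shut); "tx", "ty", "tz": the shift along the tool's x, y, z in units of 60 mm (1.0 is 60 mm); "twist": the turn about the tool's z in units of 6 degrees (1.0 is 6 degrees). A call has 1 to 12 rows; each row shifts and turns the pose as measured when the row begins, along the tool's axes as they then stand; what a row does not reach is not made up. A row lasts 1/8 s, in which the tool goes at most 62.5 mm and 10.7 degrees, less where a joint would pass 70% of its speed; a pose out of reach is approached as far as the arm can. A call is refused whole if a number of a shift passes 1 or a number of a turn 1, either way. A call with a gripper value outside its range is refused whole. The fingers move at their own pace and stop on an object; "force" is the grip in N (left out, the last holds). Time passes only in rows, so rows that do not move let the fingers close. It gives the time, the measured TCP pose, the force and the opening at its end, in the units of the state.
- state(): the state, without advancing time (a new reading comes with each control period).
- get_image(name): name is "scene" or "top" or "wrist"; returns a dict with "color" (384x512x3 uint8, red, green, blue), "intrinsics" (3x3 intrinsics, pixels), "dist_coeffs" ([k1, k2, p1, p2, k3] as OpenCV has them; the pictures are not rectified), "eye" and "rotation" of the camera in the world. Camera axes: x right, y up, looking along -z (the intrinsics and any distortion apply to the point x, -y, -z); pixel columns grow to the right and rows downward; lengths in m; the calibration is good to about 2 mm. A picture is of the moment at which its call begins. There is no depth.
- job_done(): hands the job in, once; it reports no verdict.
The state is a dict: "time": time; "q": joint angles; "dq": joint speeds; "joint_torque": joint torques, N m; "ee_pos": TCP position; "ee_rot": TCP orientation; "ft_force": force on the tool from outside, world axes, zero at the start; "moment": the same for the moment, N m; "opening": finger opening in m.
Only numpy, scipy, OpenCV 4.12 (cv2) and the standard library are available. Lean on these libraries where they do the work, as an engineer would, in place of code of your own. Each camera call takes 0.05 s, during which the arm holds its last target. There are 200 camera calls.

## Working session

There is one attempt and no reset: what is moved stays moved. The work goes in short steps, Python scripts to look and compute and a tool call to move; the robot and the scene stay as the last step left them, time stands still between calls to the robot, and variables do not carry over. Pictures are saved under pics/ and viewed, about 8 in all and at most 12, crops included, and the job is handed in when it is done.

Besides the shell and the picture viewer there is one more tool, called after ">>>" as name([rows], argument=value, ...), one row to a line, values as JSON. move_arm: Moves the arm, as the interface text tells. Its arguments: {"type":"object","properties":{"plan":{"type":"array","items":{"type":"object","properties":{"fingers":{"type":"number"},"tx":{"type":"number"},"ty":{"type":"number"},"tz":{"type":"number"},"twist":{"type":"number"}}}},"force":{"type":"number"}},"required":["plan"]}

```bash
mkdir -p pics
cat > h.py <<'E'
import numpy as np, cv2
from workcell import state, get_image
from scipy.spatial.transform import Rotation as R
def grab(n,f=None):
    im=get_image(n)
    if f: cv2.imwrite('pics/'+f,im['color'][:,:,::-1])
    return im
def rot(im):
    r=np.array(im['rotation'],float); return r if r.shape==(3,3) else R.from_rotvec(r).as_matrix()
def px2w(im,uv,z):
    K=np.array(im['intrinsics'],float);d=np.array(im['dist_coeffs'],float)
    p=cv2.undistortPoints(np.array(uv,float).reshape(-1,1,2),K,d)[:,0]
    dirs=np.c_[p[:,0],-p[:,1],-np.ones(len(p))]@rot(im).T
    e=np.array(im['eye'],float); z=np.broadcast_to(z,len(p))
    return e+dirs*((z-e[2])/dirs[:,2])[:,None]
def w2px(im,P):
    K=np.array(im['intrinsics'],float);d=np.array(im['dist_coeffs'],float)
    c=(np.atleast_2d(P)-np.array(im['eye']))@rot(im); c=c*[1,-1,-1]
    return cv2.projectPoints(c,np.zeros(3),np.zeros(3),K,d)[0][:,0]
E
python3 - <<'E'
from h import *
import pickle
s=state();print(s)
D={}
for n in ['scene','top','wrist']:
    D[n]=grab(n); print(n,D[n]['eye'],np.round(rot(D[n]),3).tolist(),D[n]['intrinsics'][0][0])
pickle.dump(D,open('d0.pkl','wb'))
a=cv2.resize(D['top']['color'],(800,600),interpolation=cv2.INTER_CUBIC)
cv2.imwrite('pics/top0.png',a[:,:,::-1])
b=np.hstack([D['scene']['color'],D['wrist']['color']]);b=cv2.resize(b,(800,300),interpolation=cv2.INTER_AREA)
cv2.imwrite('pics/sw0.png',b[:,:,::-1])
E
```

```text
{'time': 0.0, 'q': array([-1.20770163,  0.60013024, -0.00256148,  1.60012592,  0.00181796,
        0.94286991, -0.07983528]), 'dq': array([-0.00067835,  0.00046476,  0.0005726 , -0.0008903 ,  0.00065761,
        0.00101529, -0.0011198 ]), 'joint_torque': array([ 3.61159182e-04, -7.65072155e+01,  1.49768528e+00, -2.52359051e+01,
       -5.24290139e-02,  1.67596206e-02,  1.54017962e-04]), 'ee_pos': array([0.30848693, 0.65559705, 0.2367574 ]), 'ee_rot': array([-6.85157133e-01, -3.06577207e+00,  2.38641479e-03]), 'ft_force': array([ 0.28490273, -0.25901455,  0.09781007]), 'moment': array([ 0.02410713, -0.00235108, -0.04920451]), 'opening': 0.09297996184480616}
scene [ 1.56291418 -0.1497094   0.81798381] [[0.133, -0.576, 0.806], [0.991, 0.068, -0.114], [0.011, 0.814, 0.58]] 418.1289512906747
top [0.46437638 0.00929624 1.31428968] [[0.01, 0.997, -0.073], [-1.0, 0.011, 0.012], [0.013, 0.073, 0.997]] 372.45350254126987
wrist [0.23167554 0.69162351 0.38505582] [[0.425, -0.863, -0.274], [0.905, 0.404, 0.13], [-0.001, -0.304, 0.953]] 294.4459427330423
```

View pics/top0.png

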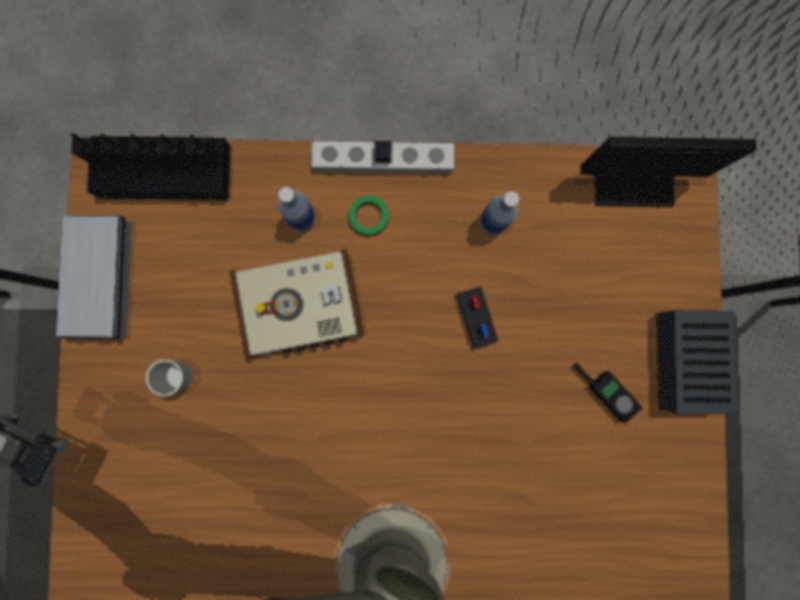

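View pics/sw0.png

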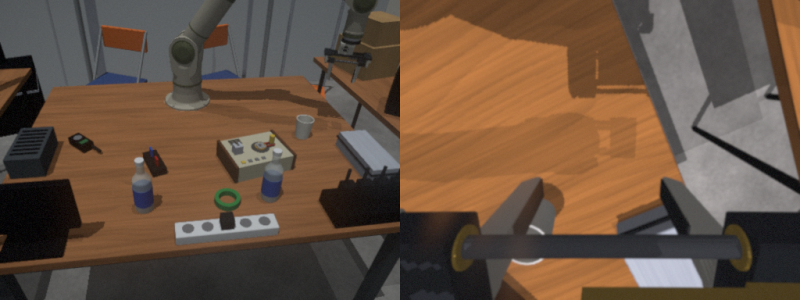

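The top view (800x600 scale) shows the console centred near (296,305), with the pin head at (263,308), switch at (287,305) and notch at (331,295). The stand has the red key at (476,302) and the blue key at (485,331). I'll enlarge both.

Run:
```python
from h import *
import pickle
D=pickle.load(open('d0.pkl','rb'))
c=D['top']['color']
a=c[155:235,143:235]; b=c[175:230,285:325]
A=cv2.resize(a,None,fx=5,fy=5,interpolation=cv2.INTER_CUBIC); B=cv2.resize(b,None,fx=8,fy=8,interpolation=cv2.INTER_CUBIC)
o=np.zeros((440,800,3),np.uint8); o[:400,:460]=A; o[:440,470:790]=B
o=np.clip(o.astype(float)*1.5,0,255).astype(np.uint8)
cv2.imwrite('pics/crop0.png',o[:,:,::-1])
```

```text
(no output)
```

View pics/crop0.png

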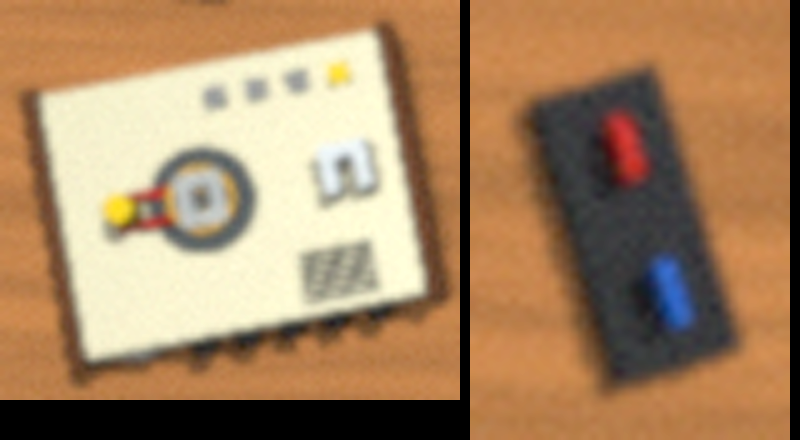

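Run:
```python
from h import *
import pickle
D=pickle.load(open('d0.pkl','rb'));t=D['top']
def A(p): return [(143+(x+.5)/5-.5,155+(y+.5)/5-.5) for x,y in p]
def B(p): return [(285+(x-470+.5)/8-.5,175+(y+.5)/8-.5) for x,y in p]
c=px2w(t,A([(40,95),(380,28),(428,297),(88,362)]),.07)[:,:2]; print('corners',c.round(4).tolist(),'mid',c.mean(0))
for i in range(4):
    d=c[(i+1)%4]-c[i]; print(np.linalg.norm(d),np.degrees(np.arctan2(d[1],d[0])))
print('switch',px2w(t,A([(202,197)]),.08)); print('pin',px2w(t,A([(118,210)]),.07-.018+.064)); print('notch', px2w(t,A([(344,165)]),.104))
k=px2w(t,B([(625,148),(670,292)]),.060); print('keys approx mid bow z60',k, np.linalg.norm(k[1]-k[0]))
s=px2w(t,B([(530,100),(650,68),(740,350),(610,385)]),.03); print('stand',s.round(4).tolist(),s.mean(0))
d=k[0]-k[1]; print(np.degrees(np.arctan2(d[1],d[0])))
print(R.from_rotvec(state()['ee_rot']).as_matrix().round(3))
```

```text
corners [[0.6308, 0.3423], [0.6789, 0.1151], [0.498, 0.0801], [0.4526, 0.3052]] mid [0.56508679 0.21066002]
0.2322779513494587 -78.05169571460871
0.18424321775780608 -169.03664212239906
0.2296641458760202 101.42416019810976
0.18211585909557923 11.77725834431518
switch [[0.56254055 0.23034422 0.08      ]]
pin [[0.55069815 0.27767877 0.116     ]]
notch [[0.58256454 0.13412684 0.104     ]]
keys approx mid bow z60 [[ 0.57175903 -0.17453967  0.06      ]
 [ 0.51100693 -0.19357011  0.06      ]] 0.06366297613636707
stand [[0.5948, -0.1377, 0.03], [0.6093, -0.1898, 0.03], [0.4874, -0.2287, 0.03], [0.4718, -0.1725, 0.03]] [ 0.54081684 -0.18215568  0.03      ]
17.39303120613691
[[-0.905  0.426 -0.   ]
 [ 0.426  0.905 -0.001]
 [-0.    -0.001 -1.   ]]
```

```bash
cat >> h.py <<'E'
def plan(p,yaw,n=None,step=0.8):
    """print rows to bring the TCP to p with tool y at world angle yaw (deg)"""
    s=state(); M=R.from_rotvec(s['ee_rot']).as_matrix(); q=s['ee_pos'].copy(); p=np.array(p,float)
    y=np.degrees(np.arctan2(M[1,1],M[0,1])); dy=(yaw-y+180)%360-180
    print('now',q.round(4),'yaw %.1f'%y,'tilt',M[:,2].round(3),'q7 %.2f'%s['q'][6],'F',s['ft_force'].round(1),'op %.4f t %.2f'%(s['opening'],s['time']))
    N=n or int(max(1,np.ceil(np.linalg.norm(p-q)/(.06*step)),np.ceil(abs(dy)/(6*.95))))
    for i in range(N):
        a=np.radians(y+dy*i/N); d=(p-q)/N/.06
        print({'tx':round(float(-np.sin(a)*d[0]+np.cos(a)*d[1]),2),'ty':round(float(np.cos(a)*d[0]+np.sin(a)*d[1]),2),'tz':round(float(-d[2]),2),'twist':round(-dy/N/6,2)})
E
python3 -c "
from h import *
plan([.5625,.2303,.25],101.9)"
```

```text
now [0.3085 0.6557 0.237 ] yaw 64.8 tilt [-0.    -0.001 -1.   ] q7 -0.08 F [-1.3  0.2  0.3] op 0.0926 t 0.15
{'tx': -0.62, 'ty': -0.42, 'tz': -0.02, 'twist': np.float64(-0.56)}
{'tx': -0.6, 'ty': -0.46, 'tz': -0.02, 'twist': np.float64(-0.56)}
{'tx': -0.57, 'ty': -0.49, 'tz': -0.02, 'twist': np.float64(-0.56)}
{'tx': -0.54, 'ty': -0.52, 'tz': -0.02, 'twist': np.float64(-0.56)}
{'tx': -0.51, 'ty': -0.55, 'tz': -0.02, 'twist': np.float64(-0.56)}
{'tx': -0.47, 'ty': -0.58, 'tz': -0.02, 'twist': np.float64(-0.56)}
{'tx': -0.44, 'ty': -0.61, 'tz': -0.02, 'twist': np.float64(-0.56)}
{'tx': -0.4, 'ty': -0.63, 'tz': -0.02, 'twist': np.float64(-0.56)}
{'tx': -0.36, 'ty': -0.66, 'tz': -0.02, 'twist': np.float64(-0.56)}
{'tx': -0.33, 'ty': -0.68, 'tz': -0.02, 'twist': np.float64(-0.56)}
{'tx': -0.28, 'ty': -0.69, 'tz': -0.02, 'twist': np.float64(-0.56)}
```

>>> move_arm([
  {"tx":-0.62,"ty":-0.42,"tz":-0.02,"twist":-0.56},
  {"tx":-0.6,"ty":-0.46,"tz":-0.02,"twist":-0.56},
  {"tx":-0.57,"ty":-0.49,"tz":-0.02,"twist":-0.56},
  {"tx":-0.54,"ty":-0.52,"tz":-0.02,"twist":-0.56},
  {"tx":-0.51,"ty":-0.55,"tz":-0.02,"twist":-0.56},
  {"tx":-0.47,"ty":-0.58,"tz":-0.02,"twist":-0.56},
  {"tx":-0.44,"ty":-0.61,"tz":-0.02,"twist":-0.56},
  {"tx":-0.4,"ty":-0.63,"tz":-0.02,"twist":-0.56},
  {"tx":-0.36,"ty":-0.66,"tz":-0.02,"twist":-0.56},
  {"tx":-0.33,"ty":-0.68,"tz":-0.02,"twist":-0.56},
  {"tx":-0.28,"ty":-0.69,"tz":-0.02,"twist":-0.56},
])

```text
invalid input
```

Run:
```python
from h import *
import pickle
plan([.5507,.2777,.17],101.9)
w=grab('wrist'); pickle.dump(w,open('w1.pkl','wb'))
a=cv2.resize(w['color'],(800,600),interpolation=cv2.INTER_CUBIC)
cv2.imwrite('pics/w1.png',a[:,:,::-1])
```

```text
now [0.3085 0.6557 0.237 ] yaw 64.8 tilt [-0.    -0.001 -1.   ] q7 -0.08 F [-1.3  0.2  0.3] op 0.0926 t 0.15
{'tx': -0.63, 'ty': -0.4, 'tz': 0.11, 'twist': np.float64(-0.62)}
{'tx': -0.61, 'ty': -0.44, 'tz': 0.11, 'twist': np.float64(-0.62)}
{'tx': -0.58, 'ty': -0.48, 'tz': 0.11, 'twist': np.float64(-0.62)}
{'tx': -0.54, 'ty': -0.51, 'tz': 0.11, 'twist': np.float64(-0.62)}
{'tx': -0.51, 'ty': -0.55, 'tz': 0.11, 'twist': np.float64(-0.62)}
{'tx': -0.47, 'ty': -0.58, 'tz': 0.11, 'twist': np.float64(-0.62)}
{'tx': -0.44, 'ty': -0.61, 'tz': 0.11, 'twist': np.float64(-0.62)}
{'tx': -0.4, 'ty': -0.64, 'tz': 0.11, 'twist': np.float64(-0.62)}
{'tx': -0.35, 'ty': -0.66, 'tz': 0.11, 'twist': np.float64(-0.62)}
{'tx': -0.31, 'ty': -0.68, 'tz': 0.11, 'twist': np.float64(-0.62)}
```

View pics/w1.png

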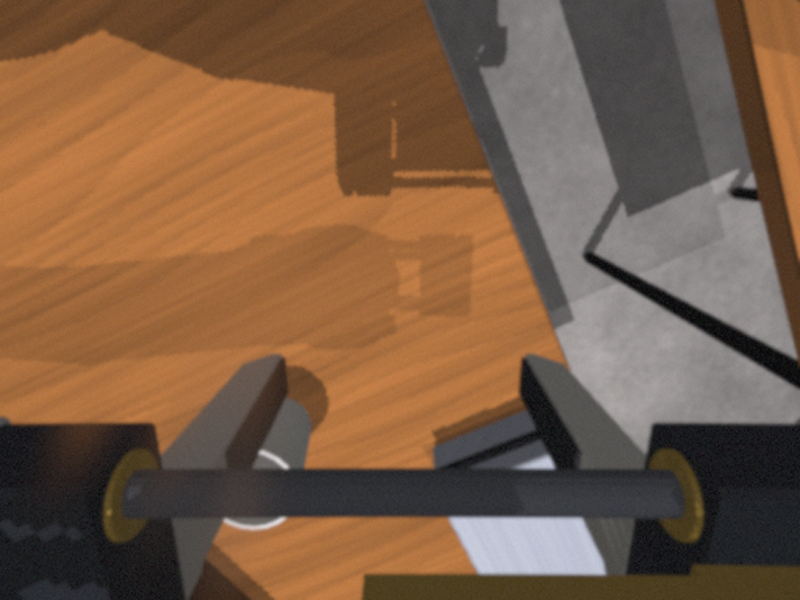

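The move was refused, so this picture only shows the start view: the cup, the laptop edge and the fingers. I'll retry with `fingers` given in each row.

>>> move_arm([
  {"fingers":0,"tx":-0.62,"ty":-0.42,"tz":-0.02,"twist":-0.56},
  {"fingers":0,"tx":-0.6,"ty":-0.46,"tz":-0.02,"twist":-0.56},
  {"fingers":0,"tx":-0.57,"ty":-0.49,"tz":-0.02,"twist":-0.56},
  {"fingers":0,"tx":-0.54,"ty":-0.52,"tz":-0.02,"twist":-0.56},
  {"fingers":0,"tx":-0.51,"ty":-0.55,"tz":-0.02,"twist":-0.56},
  {"fingers":0,"tx":-0.47,"ty":-0.58,"tz":-0.02,"twist":-0.56},
  {"fingers":0,"tx":-0.44,"ty":-0.61,"tz":-0.02,"twist":-0.56},
  {"fingers":0,"tx":-0.4,"ty":-0.63,"tz":-0.02,"twist":-0.56},
  {"fingers":0,"tx":-0.36,"ty":-0.66,"tz":-0.02,"twist":-0.56},
  {"fingers":0,"tx":-0.33,"ty":-0.68,"tz":-0.02,"twist":-0.56},
  {"fingers":0,"tx":-0.28,"ty":-0.69,"tz":-0.02,"twist":-0.56},
], force=30)

```text
time: 1.58
ee_pos: [0.5711, 0.2234, 0.2486]
ee_rot: [0.366, -3.118, 0.002]
ft_force: [0.8, -0.0, 0.2]
opening: 0.0932
```

Run:
```python
from h import *
import pickle
s=state(); print(s['ee_rot'],s['q'])
w=grab('wrist'); pickle.dump(w,open('w1.pkl','wb'))
print(w2px(w,[[.5625,.2303,.08],[.5507,.2777,.116],[.5826,.1341,.104]]))
a=cv2.resize(w['color'],(800,600),interpolation=cv2.INTER_CUBIC)
cv2.imwrite('pics/w2.png',a[:,:,::-1])
```

```text
[ 3.66421512e-01 -3.11790313e+00  1.99980781e-03] [-0.34456452  0.45858023 -0.17423702  1.84418066  0.10278156  0.85003796
  1.23549531]
[[266.05060395 171.6422209 ]
 [316.41911026 179.925583  ]
 [170.78094723 174.48248057]]
```

View pics/w2.png

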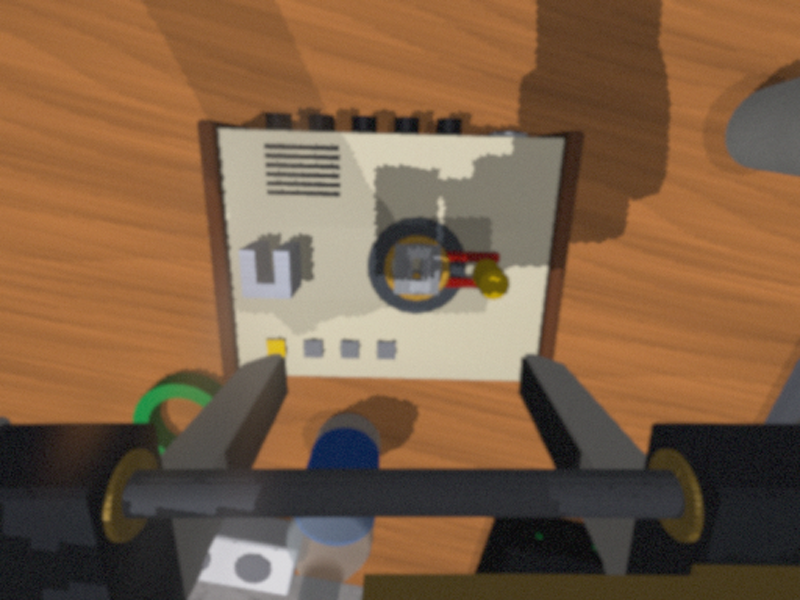

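Run:
```python
from h import *
import pickle
w=pickle.load(open('w1.pkl','rb'))
c=w['color'][130:205,148:348]
a=cv2.resize(c,None,fx=4,fy=4,interpolation=cv2.INTER_CUBIC)
a=np.clip(a.astype(float)*1.4,0,255).astype(np.uint8)
cv2.imwrite('pics/w2c.png',a[:,:,::-1])
def u(p): return [((x+.5)*.64-.5,(y+.5)*.64-.5) for x,y in p]
c=px2w(w,u([(218,127),(566,137),(521,381),(240,378)]),.07)[:,:2]; print(c.round(4).tolist(),c.mean(0))
for i in range(4):
    d=c[(i+1)%4]-c[i]; print(np.linalg.norm(d),np.degrees(np.arctan2(d[1],d[0])))
```

```text
[[0.5019, 0.0801], [0.454, 0.3068], [0.634, 0.3336], [0.6831, 0.1179]] [0.56826746 0.20958354]
0.23171357412893057 101.92909262196186
0.18199279019578213 8.469329791238629
0.22118714970166373 -77.19654282652242
0.1850369001899016 -168.20425371330117
```

View pics/w2c.png

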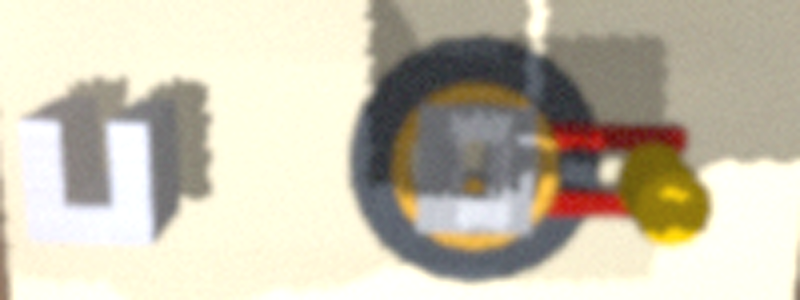

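Counting six pictures viewed. The notch slot runs between x=63 and 108 in the crop, with its back at y=205. The switch centre is near (473,168) with the keyway along console x. The top of the pin head is near (672,203).

Run:
```python
from h import *
import pickle
w=pickle.load(open('w1.pkl','rb'))
def u(p): return [(148+(x+.5)/4-.5,130+(y+.5)/4-.5) for x,y in p]
n=px2w(w,u([(63,205),(108,205),(63,120),(108,120)]),.104)[:,:2]; print('notch back mid',n[:2].mean(0),'front',n[2:].mean(0),np.linalg.norm(n[1]-n[0]),np.linalg.norm(n[2]-n[0]))
pin=px2w(w,u([(672,203)]),.116)[0]; print('pin',pin)
sw=px2w(w,u([(473,168),(415,105),(535,105),(535,235),(415,235)]),.08)[:,:2]; print('sw',sw.round(4), sw[1:].mean(0))
# best fit from model: pin(0,68) switch(0,20) notch back (6,-80) front(-16,-80), top-cam pts too
mod=np.array([(0,68),(0,20),(6,-80),(0,68),(0,20),(0,-80),(0,0),(0,0)])/1e3
obs=np.array([pin[:2],sw[1:].mean(0),n[:2].mean(0),[.5507,.2777],[.5625,.2303],[.5826,.1341],[.5651,.2107],[.5683,.2096]])
for sl in (slice(None),[0,1,2,7],[3,4,5,6]):
    m,o=mod[sl],obs[sl]; mc,oc=m-m.mean(0),o-o.mean(0)
    th=np.arctan2((mc[:,0]*oc[:,1]-mc[:,1]*oc[:,0]).sum(),(mc*oc).sum()); r=np.array([[np.cos(th),-np.sin(th)],[np.sin(th),np.cos(th)]])
    t=o.mean(0)-r@m.mean(0); print('yaw',np.degrees(th),'orig',t,'res mm',((o-(m@r.T+t))*1e3).round(1).tolist())
    print('pin,sw,notch',(np.array([(0,68),(0,20),(0,-80)])/1e3@r.T+t).round(4).tolist())
```

```text
notch back mid [0.58977683 0.13331331] front [0.56768007 0.13011394] 0.01156435063461851 0.022334898636813882
pin [0.55132396 0.27707209 0.116     ]
sw [[0.5625 0.2301]
 [0.5491 0.2105]
 [0.5415 0.2423]
 [0.5773 0.2517]
 [0.5851 0.2189]] [0.56326134 0.2308555 ]
yaw 12.465518823902915 orig [0.56639465 0.21084037] res mm [[-0.4, -0.2], [1.2, 0.5], [0.3, -0.7], [-1.0, 0.5], [0.4, -0.1], [-1.1, 1.4], [-1.3, -0.1], [1.9, -1.2]]
pin,sw,notch [[0.5517, 0.2772], [0.5621, 0.2304], [0.5837, 0.1327]]
yaw 12.539961804536567 orig [0.56713556 0.21043226] res mm [[-1.0, 0.3], [0.5, 0.9], [-0.6, -0.3], [1.2, -0.8]]
pin,sw,notch [[0.5524, 0.2768], [0.5628, 0.23], [0.5845, 0.1323]]
yaw 12.406825356516885 orig [0.5656547  0.21124671] res mm [[-0.3, 0.0], [1.1, -0.5], [-0.2, 1.0], [-0.6, -0.5]]
pin,sw,notch [[0.551, 0.2777], [0.5614, 0.2308], [0.5828, 0.1331]]
```

```bash
sed -i "s/round(-dy\/N\/6,2)/round(float(-dy\/N\/6),2)/" h.py; python3 -c "
from h import *
plan([.5517,.2772,.14],102.4)"
```

```text
now [0.5748 0.2162 0.2486] yaw 103.2 tilt [-0.    -0.005 -1.   ] q7 1.24 F [ 2.1 -6.4 -0.3] op 0.0934 t 1.62
{'tx': 0.05, 'ty': 0.36, 'tz': 0.6, 'twist': 0.04}
{'tx': 0.05, 'ty': 0.36, 'tz': 0.6, 'twist': 0.04}
{'tx': 0.05, 'ty': 0.36, 'tz': 0.6, 'twist': 0.04}
```

>>> move_arm([
  {"fingers":0.5,"tx":0.05,"ty":0.36,"tz":0.6,"twist":0.04},
  {"fingers":0.5,"tx":0.05,"ty":0.36,"tz":0.6,"twist":0.04},
  {"fingers":0.5,"tx":0.05,"ty":0.36,"tz":0.5,"twist":0.04},
  {"fingers":0.5},
  {"fingers":0.5},
])

```text
invalid input
```

```bash
python3 -c "
from h import *
plan([.5517,.2772,.107],102.4,2)"
```

```text
now [0.5748 0.2162 0.2486] yaw 103.2 tilt [-0.    -0.005 -1.   ] q7 1.24 F [ 2.1 -6.4 -0.3] op 0.0934 t 1.62
{'tx': 0.07, 'ty': 0.54, 'tz': 1.18, 'twist': 0.06}
{'tx': 0.07, 'ty': 0.54, 'tz': 1.18, 'twist': 0.06}
```

>>> move_arm([
  {"fingers":0.5,"tx":0.05,"ty":0.36,"tz":0.6,"twist":0.04},
  {"fingers":0.5,"tx":0.05,"ty":0.36,"tz":0.6,"twist":0.04},
  {"fingers":0.5,"tx":0.05,"ty":0.36,"tz":0.5,"twist":0.04},
  {"fingers":0.5,"tx":0,"ty":0,"tz":0,"twist":0},
  {"fingers":0.5,"tx":0,"ty":0,"tz":0,"twist":0},
], force=30)

```text
time: 2.25
ee_pos: [0.5544, 0.2744, 0.145]
ee_rot: [-0.327, 3.122, -0.01]
ft_force: [-0.3, -0.1, -0.2]
opening: 0.049
```

```bash
python3 -c "
from h import *
plan([.5517,.2772,.107],102.4,2)"
```

```text
now [0.5544 0.2744 0.145 ] yaw 101.9 tilt [ 0.003 -0.006 -1.   ] q7 1.09 F [-0.3 -0.1 -0.2] op 0.0490 t 2.25
{'tx': 0.02, 'ty': 0.03, 'tz': 0.32, 'twist': -0.04}
{'tx': 0.02, 'ty': 0.03, 'tz': 0.32, 'twist': -0.04}
```

>>> move_arm([
  {"fingers":0.5,"tx":0.03,"ty":0.04,"tz":0.3,"twist":-0.04},
  {"fingers":0.5,"tx":0.02,"ty":0.02,"tz":0.3,"twist":-0.04},
  {"fingers":0.5,"tx":0,"ty":0,"tz":0.05,"twist":0},
  {"fingers":0.5,"tx":0,"ty":0,"tz":0,"twist":0},
], force=30)

```text
time: 2.75
ee_pos: [0.5524, 0.2754, 0.1054]
ee_rot: [-0.336, 3.118, -0.009]
ft_force: [-0.3, -0.6, 0.3]
opening: 0.0463
```

```bash
python3 -c "
from h import *
plan([.5517,.2772,.107],102.4,1)"
```

```text
now [0.5524 0.2754 0.1054] yaw 102.3 tilt [ 0.006 -0.005 -1.   ] q7 1.07 F [-0.3 -0.6  0.3] op 0.0463 t 2.75
{'tx': 0.0, 'ty': 0.03, 'tz': -0.03, 'twist': -0.02}
```

>>> move_arm([
  {"fingers":0.5,"tx":0,"ty":0.03,"tz":-0.02,"twist":0},
  {"fingers":1,"tx":0,"ty":0,"tz":0,"twist":0},
  {"fingers":1,"tx":0,"ty":0,"tz":0,"twist":0},
  {"fingers":1,"tx":0,"ty":0,"tz":0,"twist":0},
  {"fingers":1,"tx":0,"ty":0,"tz":0,"twist":0},
  {"fingers":1,"tx":0,"ty":0,"tz":0,"twist":0},
], force=30)

```text
time: 3.5
ee_pos: [0.5525, 0.2775, 0.1079]
ee_rot: [-0.336, 3.117, -0.008]
ft_force: [-0.0, 0.1, -0.3]
opening: 0.0195
```

>>> move_arm([
  {"fingers":1,"tx":0,"ty":0,"tz":-0.25,"twist":0},
  {"fingers":1,"tx":0,"ty":0,"tz":-0.4,"twist":0},
  {"fingers":1,"tx":0,"ty":0,"tz":-0.5,"twist":0},
  {"fingers":1,"tx":0,"ty":0,"tz":0,"twist":0},
  {"fingers":1,"tx":0,"ty":0,"tz":0,"twist":0},
], force=30)

```text
time: 4.12
ee_pos: [0.5519, 0.2778, 0.1815]
ee_rot: [-0.335, 3.116, -0.008]
ft_force: [-0.7, -0.3, -0.9]
opening: 0.0192
```

```bash
python3 -c "
from h import *
c,s=np.cos(np.radians(12.4)),np.sin(np.radians(12.4))
g=np.array([.5525,.2775])-[.5517,.2772]; print(g)
plan([.5837-.003*c,.1327-.003*s,.182],102.4,4)"
```

```text
[0.0008 0.0003]
now [0.5519 0.2778 0.1815] yaw 102.3 tilt [ 0.008 -0.004 -1.   ] q7 1.10 F [-0.7 -0.3 -0.9] op 0.0192 t 4.12
{'tx': 0.01, 'ty': -0.62, 'tz': -0.0, 'twist': -0.0}
{'tx': 0.01, 'ty': -0.62, 'tz': -0.0, 'twist': -0.0}
{'tx': 0.01, 'ty': -0.62, 'tz': -0.0, 'twist': -0.0}
{'tx': 0.01, 'ty': -0.62, 'tz': -0.0, 'twist': -0.0}
```

>>> move_arm([
  {"fingers":1,"tx":0.01,"ty":-0.62,"tz":0,"twist":0},
  {"fingers":1,"tx":0.01,"ty":-0.62,"tz":0,"twist":0},
  {"fingers":1,"tx":0.01,"ty":-0.62,"tz":0,"twist":0},
  {"fingers":1,"tx":0.01,"ty":-0.62,"tz":0,"twist":0},
  {"fingers":1,"tx":0,"ty":0,"tz":0,"twist":0},
  {"fingers":1,"tx":0,"ty":0,"tz":0,"twist":0},
], force=30)

```text
time: 4.88
ee_pos: [0.5798, 0.1283, 0.1779]
ee_rot: [-0.34, 3.123, -0.009]
ft_force: [-0.5, 0.1, -0.7]
opening: 0.0194
```

```bash
python3 -c "
from h import *
c,s=np.cos(np.radians(12.4)),np.sin(np.radians(12.4))
plan([.5837-.003*c,.1327-.003*s,.182],102.4,1)"
```

```text
now [0.5798 0.1283 0.1779] yaw 102.4 tilt [ 0.001 -0.006 -1.   ] q7 1.33 F [-0.5  0.1 -0.7] op 0.0194 t 4.88
{'tx': -0.03, 'ty': 0.06, 'tz': -0.07, 'twist': 0.0}
```

>>> move_arm([
  {"fingers":1,"tx":-0.03,"ty":0.06,"tz":0.1,"twist":0},
  {"fingers":1,"tx":0,"ty":0,"tz":0.1,"twist":0},
  {"fingers":1,"tx":0,"ty":0,"tz":0,"twist":0},
], force=30)

```text
time: 5.25
ee_pos: [0.58, 0.1353, 0.1643]
ee_rot: [0.346, -3.122, 0.008]
ft_force: [0.5, 0.2, -1.5]
opening: 0.0195
```

```bash
python3 -c "
from h import *
c,s=np.cos(np.radians(12.4)),np.sin(np.radians(12.4))
plan([.5837-.003*c,.1327-.003*s,.162],102.4,1)
w=grab('wrist');a=w['color'][150:290,170:340];b=grab('scene')['color'];
import pickle;P=w2px(grab('scene'),[[.5837,.1327,.104]])[0].astype(int);x,y=P
b=b[y-50:y+50,x-50:x+50]
o=np.hstack([cv2.resize(a,(486,400),interpolation=2),cv2.resize(b,(314,314),interpolation=2)[:400] if 0 else cv2.copyMakeBorder(cv2.resize(b,(314,314),interpolation=2),0,86,0,0,0)])
cv2.imwrite('pics/p1.png',np.clip(o[:,:,::-1]*1.4,0,255).astype(np.uint8))"
```

```text
now [0.58   0.1353 0.1643] yaw 102.7 tilt [-0.    -0.005 -1.   ] q7 1.32 F [ 0.5  0.2 -1.5] op 0.0195 t 5.25
{'tx': -0.0, 'ty': -0.06, 'tz': 0.04, 'twist': 0.04}
```

View pics/p1.png

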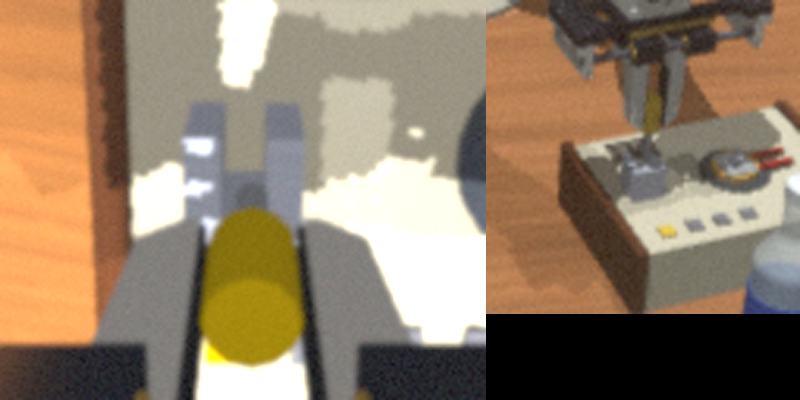

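>>> move_arm([
  {"fingers":1,"tx":0,"ty":-0.05,"tz":0,"twist":0.04},
  {"fingers":1,"tx":0,"ty":0,"tz":0,"twist":0},
], force=30)

```text
time: 5.65
ee_pos: [0.5813, 0.1318, 0.1654]
ee_rot: [-0.338, 3.122, -0.008]
ft_force: [0.6, 0.1, -1.0]
opening: 0.0193
```

```bash
python3 -c "
from h import *
c,s=np.cos(np.radians(12.4)),np.sin(np.radians(12.4))
plan([.5837-.003*c,.1327-.003*s,.134],102.4,1)"
```

```text
now [0.5813 0.1318 0.1654] yaw 102.3 tilt [ 0.001 -0.005 -1.   ] q7 1.32 F [ 0.6  0.1 -1. ] op 0.0193 t 5.65
{'tx': 0.01, 'ty': 0.01, 'tz': 0.52, 'twist': -0.01}
```

>>> move_arm([
  {"fingers":1,"tx":0.01,"ty":0,"tz":0.2,"twist":0},
  {"fingers":1,"tx":0,"ty":0,"tz":0.15,"twist":0},
  {"fingers":1,"tx":0,"ty":0,"tz":0.1,"twist":0},
  {"fingers":1,"tx":0,"ty":0,"tz":0.06,"twist":0},
  {"fingers":1,"tx":0,"ty":0,"tz":0,"twist":0},
], force=30)

```text
time: 6.28
ee_pos: [0.5805, 0.1313, 0.132]
ee_rot: [-0.337, 3.123, -0.008]
ft_force: [0.2, -0.2, -1.5]
opening: 0.0192
```

```bash
python3 -c "
from h import *
c,s=np.cos(np.radians(12.4)),np.sin(np.radians(12.4))
plan([.5837-.003*c,.1327-.003*s,.130],102.4,1)"
```

```text
now [0.5805 0.1313 0.132 ] yaw 102.3 tilt [ 0.001 -0.005 -1.   ] q7 1.31 F [ 0.2 -0.2 -1.5] op 0.0192 t 6.28
{'tx': -0.01, 'ty': 0.01, 'tz': 0.03, 'twist': -0.01}
```

>>> move_arm([
  {"fingers":1,"tx":0,"ty":0,"tz":0.03,"twist":0},
  {"fingers":1,"tx":0,"ty":0,"tz":0.02,"twist":0},
], force=30)

```text
time: 6.52
ee_pos: [0.5807, 0.1313, 0.1297]
ee_rot: [-0.337, 3.123, -0.008]
ft_force: [-3.9, -0.3, 11.8]
opening: 0.019
```

>>> move_arm([
  {"fingers":0.6,"tx":0,"ty":0,"tz":0,"twist":0},
  {"fingers":0.5,"tx":0,"ty":0,"tz":0,"twist":0},
  {"fingers":0.5,"tx":0,"ty":0,"tz":0,"twist":0},
  {"fingers":0.5,"tx":0,"ty":0,"tz":-0.3,"twist":0},
  {"fingers":0.5,"tx":0,"ty":0,"tz":-0.6,"twist":0},
  {"fingers":0.5,"tx":0,"ty":0,"tz":-0.8,"twist":0},
  {"fingers":0.5,"tx":0,"ty":0,"tz":0,"twist":0},
], force=30)

```text
time: 7.4
ee_pos: [0.5811, 0.1322, 0.2385]
ee_rot: [-0.337, 3.12, -0.007]
ft_force: [-0.5, 0.4, -0.9]
opening: 0.0466
```

```bash
python3 -c "
from h import *
plan([.5718,-.1745,.23],107.4)"
```

```text
now [0.5811 0.1322 0.2385] yaw 102.3 tilt [ 0.003 -0.004 -1.   ] q7 1.35 F [-0.5  0.4 -0.9] op 0.0466 t 7.40
{'tx': 0.18, 'ty': -0.71, 'tz': 0.02, 'twist': -0.12}
{'tx': 0.19, 'ty': -0.71, 'tz': 0.02, 'twist': -0.12}
{'tx': 0.2, 'ty': -0.7, 'tz': 0.02, 'twist': -0.12}
{'tx': 0.2, 'ty': -0.7, 'tz': 0.02, 'twist': -0.12}
{'tx': 0.21, 'ty': -0.7, 'tz': 0.02, 'twist': -0.12}
{'tx': 0.22, 'ty': -0.7, 'tz': 0.02, 'twist': -0.12}
{'tx': 0.23, 'ty': -0.69, 'tz': 0.02, 'twist': -0.12}
```

>>> move_arm([
  {"fingers":0.5,"tx":0.18,"ty":-0.71,"tz":0.02,"twist":-0.12},
  {"fingers":0.5,"tx":0.19,"ty":-0.71,"tz":0.02,"twist":-0.12},
  {"fingers":0.5,"tx":0.2,"ty":-0.7,"tz":0.02,"twist":-0.12},
  {"fingers":0.5,"tx":0.2,"ty":-0.7,"tz":0.02,"twist":-0.12},
  {"fingers":0.5,"tx":0.21,"ty":-0.7,"tz":0.02,"twist":-0.12},
  {"fingers":0.5,"tx":0.22,"ty":-0.7,"tz":0.02,"twist":-0.12},
  {"fingers":0.5,"tx":0.23,"ty":-0.69,"tz":0.02,"twist":-0.12},
  {"fingers":0.5,"tx":0,"ty":0,"tz":0,"twist":0},
  {"fingers":0.5,"tx":0,"ty":0,"tz":0,"twist":0},
], force=30)

```text
time: 8.52
ee_pos: [0.5704, -0.1824, 0.2319]
ee_rot: [-0.483, 3.102, -0.004]
ft_force: [0.2, 0.3, -0.3]
opening: 0.0465
```

Run:
```python
from h import *
import pickle
plan([.5718,-.1745,.1],107.4)
w=grab('wrist'); t=grab('top'); pickle.dump((w,t),open('w3.pkl','wb'))
P=w2px(w,[[.5718,-.1745,.064],[.511,-.1936,.064]]); print(P)
x,y=P.mean(0).astype(int); x0,y0=max(0,x-50),max(0,y-60); print(x0,y0)
a=cv2.resize(w['color'][y0:y0+110,x0:x0+100],(500,550),interpolation=2)
b=cv2.resize(t['color'][165:225,150:225],(300,240),interpolation=2)
o=np.zeros((550,800,3),np.uint8); o[:a.shape[0],:500]=a; o[:240,500:]=b
cv2.imwrite('pics/k1.png',np.clip(o[:,:,::-1]*1.4,0,255).astype(np.uint8))
```

```text
now [ 0.5704 -0.1824  0.2319] yaw 107.7 tilt [ 0.003 -0.002 -1.   ] q7 1.98 F [ 0.2  0.3 -0.3] op 0.0465 t 8.53
{'tx': -0.02, 'ty': 0.04, 'tz': 0.73, 'twist': 0.02}
{'tx': -0.02, 'ty': 0.04, 'tz': 0.73, 'twist': 0.02}
{'tx': -0.02, 'ty': 0.04, 'tz': 0.73, 'twist': 0.02}
[[264.81620768 180.30298377]
 [265.60238844 121.66196814]]
215 90
```

View pics/k1.png

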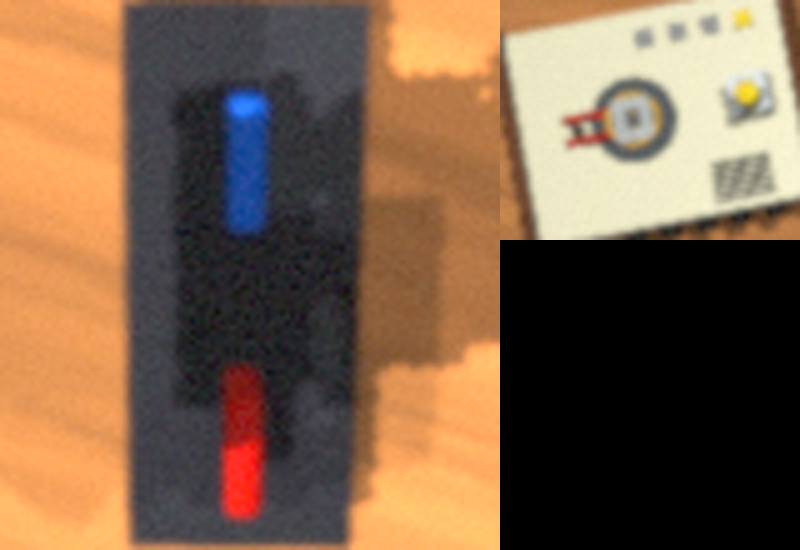

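Run:
```python
from h import *
import pickle
w,t=pickle.load(open('w3.pkl','rb'))
def u(p): return [(215+(x+.5)/5-.5,90+(y+.5)/5-.5) for x,y in p]
k=px2w(w,u([(242,444),(246,163),(243,368),(241,520)]),.064); print(k.round(4)); d=k[0]-k[1]; print(np.linalg.norm(d),np.degrees(np.arctan2(d[1],d[0])),np.linalg.norm(k[2]-k[3]))
s=px2w(w,u([(126,5),(368,5),(349,543),(132,543)]),.03);m=(s[0]+s[1])/2;n=(s[2]+s[3])/2;d=n-m;print('stand',s.mean(0),np.degrees(np.arctan2(d[1],d[0])),np.linalg.norm(d),np.linalg.norm(s[0]-s[1]))
a=np.radians(17.4);print('key from stand',s.mean(0)[:2]+.032*np.array([np.cos(a),np.sin(a)]))
plan([k[0,0],k[0,1],.1],107.4)
```

```text
[[ 0.5703 -0.1771  0.064 ]
 [ 0.5121 -0.1952  0.064 ]
 [ 0.5539 -0.1822  0.064 ]
 [ 0.5873 -0.1718  0.064 ]]
0.06098647133600332 17.28279679338003 0.03502994113441224
stand [ 0.54270757 -0.18525515  0.03      ] 17.398981818345554 0.12793366968853276 0.05433421732786566
key from stand [ 0.57324326 -0.17568584]
now [ 0.5705 -0.1821  0.232 ] yaw 107.8 tilt [ 0.003 -0.002 -1.   ] q7 1.98 F [ 0.   0.1 -0.2] op 0.0465 t 8.62
{'tx': -0.01, 'ty': 0.03, 'tz': 0.73, 'twist': 0.02}
{'tx': -0.01, 'ty': 0.03, 'tz': 0.73, 'twist': 0.02}
{'tx': -0.01, 'ty': 0.03, 'tz': 0.73, 'twist': 0.02}
```

Eight pictures viewed. The top view confirms the pin is standing in the notch, and the fork is free. The camera and stand fits put the red key at about (0.573, -0.1755), angle 17.4°, so I'll descend there.

```bash
python3 -c "
from h import *
plan([.573,-.1755,.09],107.4,4)"
```

```text
now [ 0.5705 -0.1821  0.232 ] yaw 107.8 tilt [ 0.003 -0.002 -1.   ] q7 1.98 F [ 0.   0.1 -0.2] op 0.0465 t 8.62
{'tx': -0.02, 'ty': 0.02, 'tz': 0.59, 'twist': 0.01}
{'tx': -0.02, 'ty': 0.02, 'tz': 0.59, 'twist': 0.01}
{'tx': -0.02, 'ty': 0.02, 'tz': 0.59, 'twist': 0.01}
{'tx': -0.02, 'ty': 0.02, 'tz': 0.59, 'twist': 0.01}
```

>>> move_arm([
  {"fingers":0.5,"tx":-0.02,"ty":0.02,"tz":0.6,"twist":0.01},
  {"fingers":0.5,"tx":-0.02,"ty":0.03,"tz":0.6,"twist":0.02},
  {"fingers":0.5,"tx":-0.02,"ty":0.03,"tz":0.6,"twist":0.02},
  {"fingers":0.5,"tx":-0.02,"ty":0.03,"tz":0.5,"twist":0.02},
  {"fingers":0.6,"tx":0,"ty":0,"tz":0,"twist":0},
  {"fingers":0.6,"tx":0,"ty":0,"tz":0,"twist":0},
], force=45)

```text
time: 9.38
ee_pos: [0.577, -0.1662, 0.0931]
ee_rot: [-0.489, 3.096, -0.003]
ft_force: [0.6, 0.5, 0.5]
opening: 0.0378
```

```bash
python3 -c "
from h import *
plan([.573,-.1755,.053],107.4,2)"
```

```text
now [ 0.577  -0.1662  0.0931] yaw 108.0 tilt [ 0.008 -0.001 -1.   ] q7 1.90 F [0.6 0.5 0.5] op 0.0378 t 9.38
{'tx': 0.06, 'ty': -0.06, 'tz': 0.33, 'twist': 0.05}
{'tx': 0.06, 'ty': -0.06, 'tz': 0.33, 'twist': 0.05}
```

>>> move_arm([
  {"fingers":0.6,"tx":0.1,"ty":-0.1,"tz":0.1,"twist":0.05},
  {"fingers":0.6,"tx":0.02,"ty":-0.03,"tz":0.1,"twist":0.05},
  {"fingers":0.6,"tx":0,"ty":0,"tz":0,"twist":0},
], force=45)

```text
time: 9.75
ee_pos: [0.5735, -0.1771, 0.0831]
ee_rot: [-0.471, 3.095, -0.006]
ft_force: [0.7, 0.8, 0.2]
opening: 0.0371
```

```bash
python3 -c "
from h import *
plan([.573,-.1755,.053],107.4,1)"
```

```text
now [ 0.5735 -0.1771  0.0831] yaw 107.3 tilt [ 0.012 -0.002 -1.   ] q7 1.90 F [0.7 0.8 0.2] op 0.0371 t 9.75
{'tx': -0.0, 'ty': 0.03, 'tz': 0.5, 'twist': -0.02}
```

>>> move_arm([
  {"fingers":0.6,"tx":0,"ty":0.03,"tz":0.15,"twist":0},
  {"fingers":0.6,"tx":0,"ty":0,"tz":0.15,"twist":0},
  {"fingers":0.6,"tx":0,"ty":0,"tz":0.15,"twist":0},
  {"fingers":0.6,"tx":0,"ty":0,"tz":0,"twist":0},
  {"fingers":0.6,"tx":0,"ty":0,"tz":0,"twist":0},
], force=45)

```text
time: 10.38
ee_pos: [0.5732, -0.1752, 0.0539]
ee_rot: [-0.471, 3.095, -0.006]
ft_force: [-0.2, 0.2, 0.3]
opening: 0.0372
```

```bash
python3 -c "
from h import *
plan([.573,-.1755,.053],107.4,1)"
```

```text
now [ 0.5732 -0.1752  0.0539] yaw 107.3 tilt [ 0.011 -0.002 -1.   ] q7 1.89 F [-0.2  0.2  0.3] op 0.0372 t 10.38
{'tx': 0.01, 'ty': -0.0, 'tz': 0.02, 'twist': -0.02}
```

Aligned. Next I close gently.

>>> move_arm([
  {"fingers":1,"tx":0,"ty":0,"tz":0,"twist":0},
  {"fingers":1,"tx":0,"ty":0,"tz":0,"twist":0},
  {"fingers":1,"tx":0,"ty":0,"tz":0,"twist":0},
  {"fingers":1,"tx":0,"ty":0,"tz":0,"twist":0},
  {"fingers":1,"tx":0,"ty":0,"tz":0,"twist":0},
], force=45)

```text
time: 11.0
ee_pos: [0.5736, -0.1753, 0.0546]
ee_rot: [-0.47, 3.094, -0.006]
ft_force: [-0.3, -0.6, -0.6]
opening: 0.0075
```

>>> move_arm([
  {"fingers":1,"tx":0,"ty":0,"tz":-0.1,"twist":0},
  {"fingers":1,"tx":0,"ty":0,"tz":-0.25,"twist":0},
  {"fingers":1,"tx":0,"ty":0,"tz":-0.5,"twist":0},
  {"fingers":1,"tx":0,"ty":0,"tz":-0.6,"twist":0},
  {"fingers":1,"tx":0,"ty":0,"tz":-0.6,"twist":0},
  {"fingers":1,"tx":0,"ty":0,"tz":0,"twist":0},
  {"fingers":1,"tx":0,"ty":0,"tz":0,"twist":0},
], force=45)

```text
time: 11.88
ee_pos: [0.5717, -0.175, 0.186]
ee_rot: [-0.47, 3.092, -0.008]
ft_force: [-0.5, 0.5, -1.1]
opening: 0.0075
```

```bash
python3 -c "
from h import *
plan([.5621,.2304,.21],102.4)"
```

```text
now [ 0.5717 -0.175   0.186 ] yaw 107.3 tilt [ 0.015 -0.003 -1.   ] q7 1.94 F [-0.5  0.5 -1.1] op 0.0075 t 11.88
{'tx': -0.21, 'ty': 0.72, 'tz': -0.04, 'twist': 0.09}
{'tx': -0.2, 'ty': 0.72, 'tz': -0.04, 'twist': 0.09}
{'tx': -0.19, 'ty': 0.73, 'tz': -0.04, 'twist': 0.09}
{'tx': -0.19, 'ty': 0.73, 'tz': -0.04, 'twist': 0.09}
{'tx': -0.18, 'ty': 0.73, 'tz': -0.04, 'twist': 0.09}
{'tx': -0.17, 'ty': 0.73, 'tz': -0.04, 'twist': 0.09}
{'tx': -0.16, 'ty': 0.73, 'tz': -0.04, 'twist': 0.09}
{'tx': -0.16, 'ty': 0.73, 'tz': -0.04, 'twist': 0.09}
{'tx': -0.15, 'ty': 0.74, 'tz': -0.04, 'twist': 0.09}
```

>>> move_arm([
  {"fingers":1,"tx":-0.21,"ty":0.72,"tz":-0.25,"twist":0.09},
  {"fingers":1,"tx":-0.2,"ty":0.72,"tz":-0.25,"twist":0.09},
  {"fingers":1,"tx":-0.19,"ty":0.73,"tz":-0.1,"twist":0.09},
  {"fingers":1,"tx":-0.19,"ty":0.73,"tz":-0.04,"twist":0.09},
  {"fingers":1,"tx":-0.18,"ty":0.73,"tz":-0.04,"twist":0.09},
  {"fingers":1,"tx":-0.17,"ty":0.73,"tz":-0.04,"twist":0.09},
  {"fingers":1,"tx":-0.16,"ty":0.73,"tz":-0.02,"twist":0.09},
  {"fingers":1,"tx":-0.16,"ty":0.73,"tz":0,"twist":0.09},
  {"fingers":1,"tx":-0.15,"ty":0.6,"tz":0,"twist":0.09},
  {"fingers":1,"tx":0,"ty":0,"tz":0,"twist":0},
  {"fingers":1,"tx":0,"ty":0,"tz":0,"twist":0},
], force=45)

```text
time: 13.25
ee_pos: [0.5591, 0.2324, 0.2188]
ee_rot: [0.333, -3.12, 0.011]
ft_force: [0.1, -0.1, -0.5]
opening: 0.008
```

```bash
python3 -c "
from h import *
plan([.5621,.2304,.145],102.4,1)"
```

```text
now [0.5591 0.2324 0.2188] yaw 102.2 tilt [-0.003 -0.007 -1.   ] q7 1.18 F [ 0.1 -0.1 -0.5] op 0.0080 t 13.25
{'tx': -0.04, 'ty': -0.04, 'tz': 1.23, 'twist': -0.04}
```

>>> move_arm([
  {"fingers":1,"tx":-0.05,"ty":-0.03,"tz":0.4,"twist":-0.04},
  {"fingers":1,"tx":0,"ty":-0.01,"tz":0.4,"twist":0},
  {"fingers":1,"tx":0,"ty":0,"tz":0.3,"twist":0},
  {"fingers":1,"tx":0,"ty":0,"tz":0.15,"twist":0},
  {"fingers":1,"tx":0,"ty":0,"tz":0,"twist":0},
  {"fingers":1,"tx":0,"ty":0,"tz":0,"twist":0},
], force=45)

```text
time: 14.0
ee_pos: [0.5634, 0.2219, 0.1413]
ee_rot: [0.326, -3.119, 0.016]
ft_force: [0.1, 0.0, 0.4]
opening: 0.0078
```

```bash
python3 -c "
from h import *
plan([.5626,.2305,.139],102.4,1)"
```

```text
now [0.5634 0.2219 0.1413] yaw 101.9 tilt [-0.004 -0.011 -1.   ] q7 1.16 F [0.1 0.  0.4] op 0.0078 t 14.00
{'tx': -0.02, 'ty': 0.14, 'tz': 0.04, 'twist': -0.08}
```

>>> move_arm([
  {"fingers":1,"tx":-0.02,"ty":0.13,"tz":0.02,"twist":-0.08},
  {"fingers":1,"tx":0,"ty":0,"tz":0,"twist":0},
  {"fingers":1,"tx":0,"ty":0,"tz":0,"twist":0},
], force=45)

```text
time: 14.38
ee_pos: [0.5636, 0.2308, 0.1415]
ee_rot: [0.34, -3.12, 0.015]
ft_force: [0.4, -0.2, -0.4]
opening: 0.0079
```

Run:
```python
from h import *
plan([.5626,.2307,.139],102.4,1)
w=grab('wrist');s=grab('scene');P=w2px(w,[[.5621,.2304,.08]])[0];Q=w2px(s,[[.5621,.2304,.09]])[0];print(P,Q)
x,y=P.astype(int);a=cv2.resize(w['color'][y-50:y+30,x-50:x+50],(500,400),interpolation=2)
x,y=Q.astype(int);b=cv2.resize(s['color'][y-35:y+25,x-23:x+22],(300,400),interpolation=2)
cv2.imwrite('pics/i1.png',np.clip(np.hstack([a,b])[:,:,::-1]*1.4,0,255).astype(np.uint8))
```

```text
now [0.5636 0.2308 0.1415] yaw 102.5 tilt [-0.002 -0.01  -1.   ] q7 1.16 F [ 0.4 -0.2 -0.4] op 0.0079 t 14.38
{'tx': 0.02, 'ty': 0.0, 'tz': 0.04, 'twist': 0.01}
[258.61067856 211.92841663] [333.94746823 182.04660299]
```

View pics/i1.png

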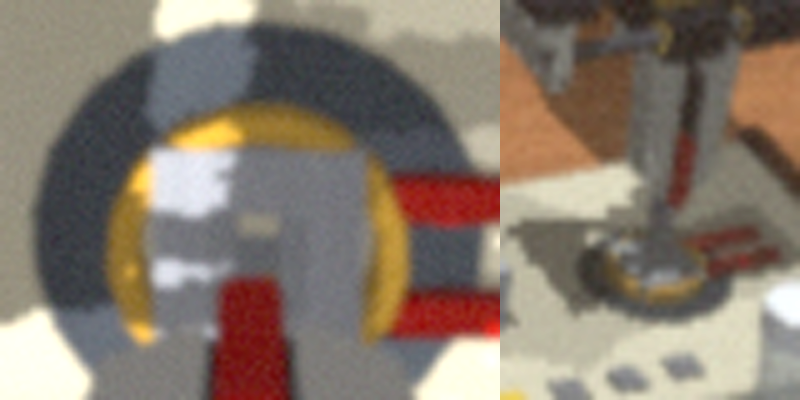

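>>> move_arm([
  {"fingers":1,"tx":0.02,"ty":0.02,"tz":0.08,"twist":0},
  {"fingers":1,"tx":0,"ty":0,"tz":0.1,"twist":0},
  {"fingers":1,"tx":0,"ty":0,"tz":0.1,"twist":0},
  {"fingers":1,"tx":0,"ty":0,"tz":0,"twist":0},
], force=50)

```text
time: 14.98
ee_pos: [0.5622, 0.2316, 0.1232]
ee_rot: [0.34, -3.12, 0.014]
ft_force: [1.1, 0.5, -1.4]
opening: 0.0077
```

```bash
python3 -c "
from h import *
plan([.5626,.2310,.12],102.4,1)"
```

```text
now [0.5622 0.2316 0.1232] yaw 102.4 tilt [-0.002 -0.009 -1.   ] q7 1.15 F [ 1.1  0.5 -1.4] op 0.0077 t 14.97
{'tx': -0.0, 'ty': -0.01, 'tz': 0.05, 'twist': 0.01}
```

>>> move_arm([
  {"fingers":1,"tx":0,"ty":0,"tz":0.08,"twist":0},
  {"fingers":1,"tx":0,"ty":0,"tz":0.1,"twist":0.2},
  {"fingers":1,"tx":0,"ty":0,"tz":0.1,"twist":-0.3},
  {"fingers":1,"tx":0,"ty":0,"tz":0.1,"twist":0.2},
], force=60)

```text
time: 15.48
ee_pos: [0.5635, 0.2321, 0.1035]
ee_rot: [-0.321, 3.124, -0.013]
ft_force: [-18.1, -9.0, 79.4]
opening: 0.0074
```

```bash
python3 -c "
from h import *
plan([.5626,.2310,.1046],102.4,1)"
```

```text
now [0.5635 0.2321 0.1035] yaw 101.7 tilt [ 0.002 -0.008 -1.   ] q7 1.13 F [-18.1  -9.   79.4] op 0.0074 t 15.47
{'tx': 0.02, 'ty': -0.01, 'tz': -0.02, 'twist': -0.11}
```

>>> move_arm([
  {"fingers":1,"tx":0,"ty":0,"tz":-0.03,"twist":0},
  {"fingers":1,"tx":0,"ty":0,"tz":0,"twist":0},
], force=60)

```text
time: 15.72
ee_pos: [0.5634, 0.232, 0.1059]
ee_rot: [-0.318, 3.124, -0.013]
ft_force: [0.7, 0.1, 0.8]
opening: 0.0078
```

Run:
```python
from h import *
plan([.5626,.2310,.1046],102.4,1)
w=grab('wrist');s=grab('scene');P=w2px(w,[[.5621,.2304,.08]])[0];Q=w2px(s,[[.5621,.2304,.09]])[0]
x,y=P.astype(int);a=cv2.resize(w['color'][y-50:y+30,x-50:x+50],(400,320),interpolation=2)
x,y=Q.astype(int);b=cv2.resize(s['color'][y-30:y+20,x-31:x+31],(400,320),interpolation=2)
cv2.imwrite('pics/i2.png',np.clip(np.hstack([a,b])[:,:,::-1]*1.4,0,255).astype(np.uint8))
```

```text
now [0.5634 0.232  0.1059] yaw 101.6 tilt [ 0.002 -0.008 -1.   ] q7 1.13 F [0.7 0.1 0.8] op 0.0078 t 15.72
{'tx': 0.02, 'ty': -0.01, 'tz': 0.02, 'twist': -0.13}
```

View pics/i2.png

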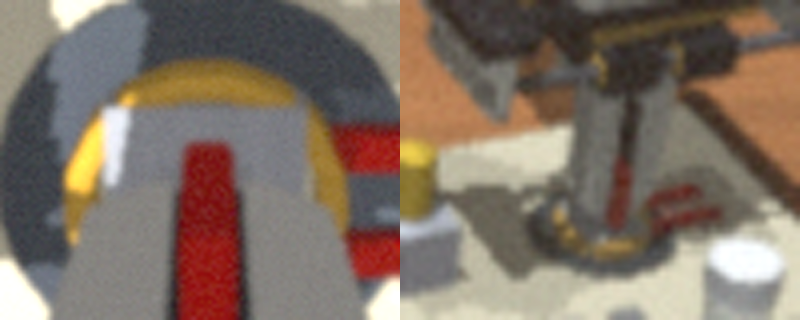

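>>> move_arm([
  {"fingers":1,"tx":0.02,"ty":-0.01,"tz":0.04,"twist":0.1},
  {"fingers":1,"tx":0,"ty":0,"tz":0.05,"twist":-0.2},
  {"fingers":1,"tx":0,"ty":0,"tz":0.05,"twist":0.1},
  {"fingers":1,"tx":0,"ty":0,"tz":0.03,"twist":0},
], force=60)

```text
time: 16.32
ee_pos: [0.5632, 0.2319, 0.1042]
ee_rot: [-0.314, 3.119, -0.012]
ft_force: [-4.9, -1.9, 18.7]
opening: 0.0076
```

```bash
python3 -c "
from h import *
plan([.5626,.2310,.1046],102.4,1);print(state()['moment'])"
```

```text
now [0.5632 0.2319 0.1042] yaw 101.5 tilt [ 0.008 -0.007 -1.   ] q7 1.13 F [-4.9 -1.9 18.7] op 0.0076 t 16.32
{'tx': 0.01, 'ty': -0.01, 'tz': -0.01, 'twist': -0.15}
[-0.42317746  1.04910724 -0.01327936]
```

>>> move_arm([
  {"fingers":1,"tx":0,"ty":0,"tz":0.02,"twist":0.8},
  {"fingers":1,"tx":0,"ty":0,"tz":0.02,"twist":0.8},
  {"fingers":1,"tx":0,"ty":0,"tz":0.02,"twist":0.8},
  {"fingers":1,"tx":0,"ty":0,"tz":0.02,"twist":0.8},
], force=60)

```text
time: 16.82
ee_pos: [0.5633, 0.2317, 0.1042]
ee_rot: [0.23, 3.123, -0.008]
ft_force: [-5.1, -2.0, 19.5]
opening: 0.0076
```

```bash
python3 -c "
from h import *
plan([.5628,.2310,.1042],3,1);print(state()['moment'])"
```

```text
now [0.5633 0.2317 0.1042] yaw 81.6 tilt [ 0.01  -0.006 -1.   ] q7 0.89 F [-5.1 -2.  19.5] op 0.0076 t 16.82
{'tx': 0.01, 'ty': -0.01, 'tz': -0.0, 'twist': 13.1}
[-0.46766536  1.00214705  0.01494943]
```

>>> move_arm([
  {"fingers":1,"tx":0,"ty":0,"tz":0.01,"twist":0.9},
  {"fingers":1,"tx":0,"ty":0,"tz":0.02,"twist":0.9},
  {"fingers":1,"tx":0,"ty":0,"tz":0.01,"twist":0.9},
  {"fingers":1,"tx":0,"ty":0,"tz":0.02,"twist":0.9},
  {"fingers":1,"tx":0,"ty":0,"tz":0.01,"twist":0.9},
  {"fingers":1,"tx":0,"ty":0,"tz":0.02,"twist":0.9},
  {"fingers":1,"tx":0,"ty":0,"tz":0.01,"twist":0.9},
  {"fingers":1,"tx":0,"ty":0,"tz":0.02,"twist":0.9},
], force=60)

```text
time: 17.82
ee_pos: [0.5632, 0.2311, 0.1042]
ee_rot: [1.404, 2.797, 0.003]
ft_force: [-4.9, -1.9, 22.4]
opening: 0.0076
```

```bash
python3 -c "
from h import *
plan([.5628,.2310,.1042],3,1);print(state()['moment'])"
```

```text
now [0.5632 0.2311 0.1042] yaw 36.7 tilt [ 0.012 -0.004 -1.   ] q7 0.36 F [-4.9 -1.9 22.4] op 0.0076 t 17.82
{'tx': 0.0, 'ty': -0.01, 'tz': -0.0, 'twist': 5.61}
[-0.38898151  1.18983188  0.11525459]
```

>>> move_arm([
  {"fingers":1,"tx":0,"ty":0,"tz":0.01,"twist":0.9},
  {"fingers":1,"tx":0,"ty":0,"tz":0.02,"twist":0.9},
  {"fingers":1,"tx":0,"ty":0,"tz":0.01,"twist":0.9},
  {"fingers":1,"tx":0,"ty":0,"tz":0.02,"twist":0.9},
  {"fingers":1,"tx":0,"ty":0,"tz":0.01,"twist":0.9},
  {"fingers":1,"tx":0,"ty":0,"tz":0.01,"twist":0.9},
], force=60)

```text
time: 18.58
ee_pos: [0.5628, 0.2309, 0.1042]
ee_rot: [2.155, 2.272, 0.011]
ft_force: [-3.3, 0.2, 12.9]
opening: 0.0078
```

Run:
```python
from h import *
plan([.5628,.2310,.1042],3,1);print(state()['moment'])
s=grab('scene');t=grab('top');Q=w2px(s,[[.5621,.2304,.09]])[0];P=w2px(t,[[.5621,.2304,.08]])[0]
x,y=P.astype(int);a=cv2.resize(t['color'][y-30:y+34,x-40:x+40],(400,320),interpolation=2)
x,y=Q.astype(int);b=cv2.resize(s['color'][y-30:y+34,x-40:x+40],(400,320),interpolation=2)
cv2.imwrite('pics/t1.png',np.clip(np.hstack([a,b])[:,:,::-1]*1.4,0,255).astype(np.uint8))
```

```text
now [0.5628 0.2309 0.1042] yaw 3.0 tilt [ 0.012 -0.002 -1.   ] q7 -0.03 F [-3.3  0.2 12.9] op 0.0078 t 18.57
{'tx': 0.0, 'ty': -0.0, 'tz': 0.0, 'twist': 0.01}
[-0.16314332  1.02178419  0.14482694]
```

View pics/t1.png

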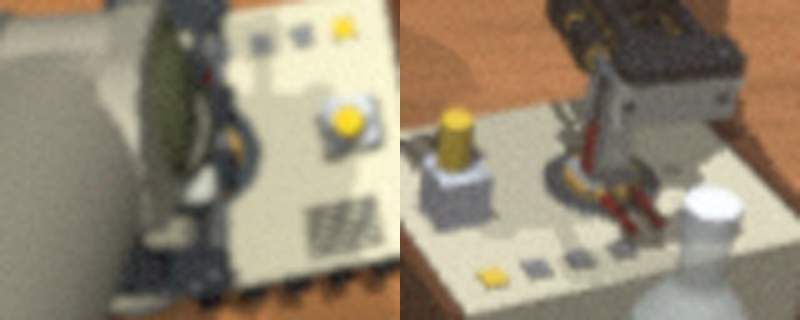

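>>> move_arm([
  {"fingers":1,"tx":0,"ty":0,"tz":0.01,"twist":0.5},
  {"fingers":1,"tx":0,"ty":0,"tz":0.01,"twist":0.4},
], force=60)

```text
time: 18.92
ee_pos: [0.5625, 0.2309, 0.1042]
ee_rot: [2.262, 2.167, 0.012]
ft_force: [-2.5, -0.0, 14.1]
opening: 0.0075
```

Run:
```python
from h import *
plan([.5628,.2310,.1042],3,1);print(state()['moment'],state()['joint_torque'][6])
```

```text
now [0.5625 0.2309 0.1042] yaw -2.5 tilt [ 0.012 -0.001 -1.   ] q7 -0.10 F [-2.5 -0.  14.1] op 0.0075 t 18.93
{'tx': 0.0, 'ty': 0.01, 'tz': 0.0, 'twist': -0.91}
[-0.44831273  0.72336688  0.24116548] 0.03284106496721506
```

Run:
```python
from h import *
s=grab('scene');c=np.array([.5621,.2304]);x,y=w2px(s,[[.5621,.2304,.09]])[0].astype(int)
x0,y0=x-25,y-30
b=cv2.resize(s['color'][y0:y0+60,x0:x0+60],(600,600),interpolation=2);b=np.clip(b*1.4,0,255).astype(np.uint8)
for deg,col in ((90,(0,255,0)),(75,(0,255,255))):
    a=np.radians(102.4-deg)
    L=w2px(s,[[*(c+r*np.array([np.cos(a),np.sin(a)])),.079] for r in (.03,.058)])
    L=((L-[x0,y0]+.5)*10-.5).astype(int); cv2.line(b,tuple(map(int,L[0])),tuple(map(int,L[1])),col,1); print(deg,L.tolist())
cv2.imwrite('pics/t2.png',b[:,:,::-1])
```

```text
90 [[307, 389], [354, 441]]
75 [[328, 382], [395, 428]]
```

View pics/t2.png

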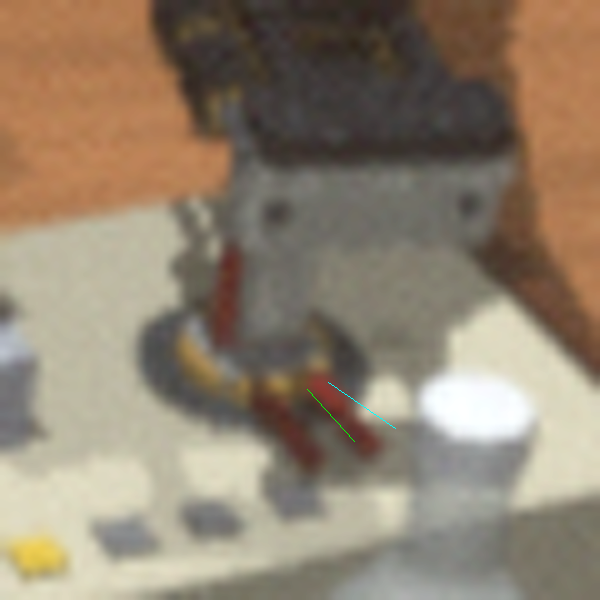

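Run:
```python
from h import *
from workcell import job_done
plan([.5628,.2310,.1042],3,1);print(state()['moment'])
job_done()
```

```text
now [0.5625 0.2309 0.1042] yaw -2.6 tilt [ 0.012 -0.001 -1.   ] q7 -0.10 F [-2.5 -0.1 14.8] op 0.0076 t 18.98
{'tx': 0.0, 'ty': 0.0, 'tz': 0.0, 'twist': -0.93}
[-0.33963551  0.86574605  0.29027933]
the job is handed in; nothing more can be done
```

I carried out the whole sequence and handed the job in at about 19 s of the 66 s allowed. The arm is still gripping the key and holding it turned. `job_done` gave no verdict.

- **Pin:** I drew it from its bore and lowered it into the park notch, where the head met the block at the expected height. I then let go. Later pictures show it standing there.
- **Key:** I took the red key from the stand and pushed it home. The TCP settled at 0.1042 m, against 0.1046 m worked out for fully home, and stayed there while turning.
- **Turn:** The gripper turned about 104° clockwise: the quarter turn, plus the key's play and some give. The last scene picture shows the fork pointing along the console's +x, in line with the 90° mark. The twisting moment rose from 0.14 to 0.29 N·m over the last few degrees, which fits the switch being at its stop.
- **Last readings:** 60 N grip commanded, opening 7.6 mm, about 15 N of downward push.

**Checks that were less clean:**
- The first push peaked at 79 N at the wrist (limit 120 N), so I eased off and re-seated the key more gently.
- In the final turn the gripper moved almost as far as commanded, so the key may have slipped slightly in the pads.
- My fork estimate from the picture is only good to a few degrees, and the switch angle itself could not be read.
- I did not take a separate picture at the end of the blue key, bottles, tape, radio and cup, but nothing suggested they were touched.

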